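# Seat a caliper casting on its pin base and load the piston

## Robot

A 6-joint arm with a two-finger parallel gripper is mounted at the origin on the work surface. World frame = base frame: x ahead of the robot, y to its left, z up, the work surface at z = 0. Lengths are in mm, angles in degrees, forces in N, time in s.
With the tool pointing down it reaches from about 275 to 750 mm from the base axis. Payload 10.2 kg.
Tool frame: the origin (TCP) lies at the very end of the fingers, on their centre line; the grasp point (between the pads) lies 19 mm behind it (grip_depth is the z of the grasp point in the tool frame, in mm); z points along the fingers, y is the line along which they close (so a half turn about z gives the same grasp; the last joint's range is limited). The gripper opens to 88 mm and grips with 3 to 60 N. Pads are 18 mm wide; open, the fingers measure 123 mm over their backs; the gripper's body (75 mm by 187 mm) begins 45 mm behind the grasp point.
Start: joints at [-88.774, 17.928, 85.812, -0, 76.261, -12.8], TCP at [127.227, -509.357, 238.72] pointing down, gripper open.
Joint ranges: [-168.41, 168.41], [-55.51, 124.54], [10.69, 146.95], [-70.63, 250.63], [1, 178], [-165.06, 165.06]. Speed limits (degrees/s): [136.94, 136.94, 172.46, 180, 180, 180].

## Interface

Orientations are given as a 3x3 rotation matrix whose columns are the frame's x, y, z axes.
In Python, from rig import get_obs, camera, calibration, finish_job, grip_depth gives the robot as it stands.
- The arm moves only by the shell command python3 -m pendant 'ROWS' [FORCE]. ROWS is JSON, a list of rows, each a list of 7 numbers: the shift along the tool's x, y, z as a fraction of full scale, then the turn, a rotation vector about the tool's x, y, z as a fraction of full scale, then the opening, from -1 (shut) to 1 (fully open). A call has 1 to 5 rows; each row is the pose to reach, as a shift and turn from the pose commanded when the call began, along the tool's axes at that moment; what a row does not reach only later rows make up. Full scale, the value 1, is 0.08 m for a shift and 60 degrees for a turn. A row lasts 1/10 s, in which the tool goes at most 50 mm and 8.59 degrees, less where a joint would pass 70% of its speed; a pose out of reach is approached as far as the arm can. A call with a number of a shift or a turn outside -1 to 1 is refused whole. A call with a gripper value outside its range is refused whole. The fingers move at their own pace and stop on an object; FORCE is the grip in N (left out, the last holds). Time passes only in rows, so rows that repeat a pose let the fingers close. It gives the time, the measured TCP pose, the force, the opening and the grip force at its end, in the units of the state.
- get_obs(): the state, without advancing time (a new reading comes with each control period).
- camera(name): name is "scene" or "side" or "wrist"; returns the picture (384x512x3 uint8, red, green, blue); there is no depth.
- calibration(name): a dict with "vertical_fov" (degrees; the focal length in pixels is half the picture's height over the tangent of half this angle, whatever the lens; pixels are square), "cx", "cy" (the principal point, pixels), "cam_to_world" (4x4, takes a point from camera to world coordinates); the wrist camera has in their place "tool_from_camera" (4x4, takes a point from camera to tool coordinates, whose origin is the TCP and whose axes are the flange's). Camera axes: x right, y down, z forward; pixel columns grow to the right and rows downward; lengths in mm; the calibration is good to about 2 mm. A picture is of the moment at which its call begins: read the wrist's pose just before it. calibration takes no time and is no camera call.
- finish_job(): hands the job in; it is judged then, once.
The state is a dict: "t": time; "joint_positions": joint angles; "qd": joint speeds; "effort": joint torques, N m; "tcp_pos": TCP position; "ee_rot": TCP orientation; "wrist_force": force on the tool from outside, world axes, zero at the start; "torque": the same for the moment, N m; "grip_width": opening from 0.0 (shut) to 1.0 (fully open); "finger_force": force on a finger pad.
Only numpy, scipy, OpenCV 4.12 (cv2) and the standard library are available. Lean on these libraries where they do the work, as an engineer would, in place of code of your own. Each camera call takes 0.05 s, during which the arm holds its last target. There are 200 camera calls.

## Task

One of the two steel pin bases is free and the other has the phenolic piston standing on it. Lower the caliper casting onto both pins of the free base, bore upward, until it sits fully home (either way round will do), then take the piston from the other base and lower it upright to the bottom of the casting's bore. Do not drop either part, and leave the other things on the bench where they are.

Things in the scene. Friction and masses are not known exactly. Their poses are not given: they have to be found in the camera images.
- base_a: fixed steel pin base: plate 90 (x) x 150 (y) x 20 mm high, two upright pins on its y axis 50 mm either side of centre; each 12 mm across, 23 mm above the plate (straight for 14, then tapering to 5 mm). Flat between the pins. Origin at the centre of its underside, z up. The two bases are alike; the piston stands near the centre of one, the other is free
- base_b: fixed steel pin base: plate 90 (x) x 150 (y) x 20 mm high, two upright pins on its y axis 50 mm either side of centre; each 12 mm across, 23 mm above the plate (straight for 14, then tapering to 5 mm). Flat between the pins. Origin at the centre of its underside, z up. The two bases are alike; the piston stands near the centre of one, the other is free
- casting: greasy dark grey caliper casting, bore up: block 56 (x) x 62 (y) x 45 mm high, round blind bore 38 mm across, 35 deep (floor 10 mm above the underside); at the -y and +y sides a flat ear 36 (x) x 38 (y) x 14 mm high, underside flush, with a 15 mm through hole on the y axis 50 mm from centre. 138 mm long. Small brass nipple on the +y face. Origin: centre of underside, z up. Grip the x sides
- piston: dark brown phenolic piston, a cylinder 34 mm across and 60 mm high, edges chamfered, with a dark round mark on its top face, standing upright on one of the bases; seated in the bore it stands 25 mm above the casting's top. Origin at the centre of its underside, z along its axis, up
- plug: yellow polymer caliper plug, a 38 mm flange 6 mm high with a 23 mm stem, 26 mm high in all; origin under its centre
- bracket: small greasy L-shaped iron bracket, 50 x 70 x 50 mm high, no bore; origin under its centre
- pad: brake pad lying flat, 50 x 100 x 16 mm; origin under its centre
- wrench: steel open-ended wrench lying on the bench, to the left
- screwdriver: screwdriver lying on the bench, to the right
- grease: plain metal grease can, 70 mm across and 70 mm high; origin under its centre
There are look-alikes about, which are no part of the job. What is shaped like the piston but blue or orange is not meant.

How it is judged:
By the outcome, as a careful person would: the job done as asked, in the order asked, and still so for the second after the job is handed in, with the robot touching nothing.
It also fails if it takes over 72 s, if anything falls off the work surface, if the arm or the gripper's body presses on something with over 40 N, if the wrist force passes 120 N, or if a joint passes its speed limit or range.

## Working session

There is one attempt and no reset: what is moved stays moved. The work goes in short steps, Python scripts to look and compute and a shell command to move; the robot and the scene stay as the last step left them, time stands still between calls to the robot, and variables do not carry over. Pictures are saved under pics/ and viewed, at most 10 in all, crops included, and the job is handed in when it is done.

```bash
mkdir -p pics; ls; python3 - <<'E'
from rig import *
import cv2,json,numpy as np
for n in ("scene","side","wrist"):
    im=camera(n); cv2.imwrite(f"pics/{n}0.png",cv2.cvtColor(im,cv2.COLOR_RGB2BGR))
    c=calibration(n); print(n,{k:(np.round(v,3).tolist()) for k,v in c.items()})
o=get_obs(); print(o, grip_depth)
E
```

```text
pics
scene {'vertical_fov': 52.67, 'cx': 255.758, 'cy': 192.563, 'cam_to_world': [[0.127, 0.653, -0.747, 1565.196], [0.992, -0.084, 0.096, -109.86], [-0.0, -0.753, -0.658, 892.679], [0.0, 0.0, 0.0, 1.0]]}
side {'vertical_fov': 47.81, 'cx': 255.285, 'cy': 191.876, 'cam_to_world': [[-0.993, -0.073, 0.093, 486.424], [-0.118, 0.565, -0.817, 949.559], [0.007, -0.822, -0.57, 705.121], [0.0, 0.0, 0.0, 1.0]]}
wrist {'vertical_fov': 62.395, 'cx': 256.13, 'cy': 189.809, 'tool_from_camera': [[-0.001, -0.951, -0.31, 80.125], [1.0, -0.001, 0.0, 0.68], [-0.0, -0.31, 0.951, -147.398], [0.0, 0.0, 0.0, 1.0]]}
{'t': 0.15, 'joint_positions': array([-8.87734105e+01,  1.79520272e+01,  8.58422367e+01, -1.39314055e-03,
        7.62608026e+01, -1.28006895e+01]), 'qd': array([-0.01485186, -0.01019912, -0.09027644, -0.020763  ,  0.09029156,
       -0.11022677]), 'effort': array([ 1.01914939e-03, -4.02303171e+01, -2.52315742e+01,  6.94514858e-02,
        3.44660750e-02, -6.84745282e-05]), 'tcp_pos': array([ 127.22277741, -509.16942992,  238.30466127]), 'ee_rot': array([[ 9.70179037e-01,  2.42389427e-01, -4.41872692e-05],
       [ 2.42389357e-01, -9.70178580e-01,  9.60366460e-04],
       [ 1.89913134e-04, -9.42437931e-04, -9.99999538e-01]]), 'wrist_force': array([-0.91319795,  0.2357474 , -0.04145002]), 'torque': array([-0.0036432 , -0.01319091,  0.01302991]), 'finger_force': 0.0, 'grip_width': 1.003890399554955} -18.700000000000003
```

View pics/scene0.png

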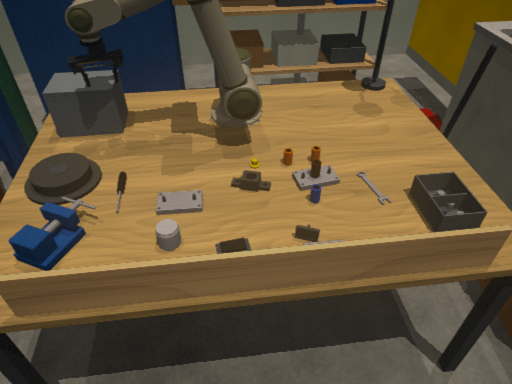

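View pics/side0.png

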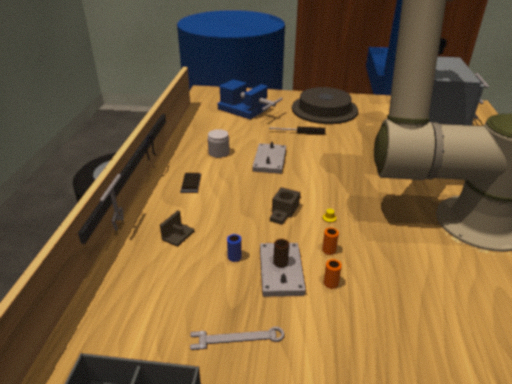

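The scene view shows the casting at about (250,182), the free base at (180,202) and the piston on its base at (316,168). In the side view they are at (287,203), (269,158) and (282,252).

```bash
cat > h.py <<'E'
from rig import *
import cv2,numpy as np
from scipy.spatial.transform import Rotation as R
def shot(n,name=None):
    o=get_obs(); im=cv2.cvtColor(camera(n),cv2.COLOR_RGB2BGR)
    if name: cv2.imwrite(f"pics/{name}.png",im)
    return o,im
def ray(n,px,o=None):
    c=calibration(n); f=192/np.tan(np.radians(c["vertical_fov"]/2))
    d=np.array([(px[0]-c["cx"])/f,(px[1]-c["cy"])/f,1.])
    if n=="wrist":
        T=np.eye(4); T[:3,:3]=o["ee_rot"]; T[:3,3]=o["tcp_pos"]; M=T@np.array(c["tool_from_camera"])
    else: M=np.array(c["cam_to_world"])
    return M[:3,3],M[:3,:3]@d
def onz(r,z): p,d=r; return p+d*(z-p[2])/d[2]
def tri(*rs):
    A=0;b=0
    for p,d in rs:
        d=d/np.linalg.norm(d); P=np.eye(3)-np.outer(d,d); A=A+P; b=b+P@p
    x=np.linalg.solve(A,b); return x,[float(np.linalg.norm(np.cross(x-p,d/np.linalg.norm(d)))) for p,d in rs]
def move(xyz,yaw):
    """rows: shift/turn from current pose to TCP xyz, tool down, tool y axis at yaw (deg, mod 180)"""
    o=get_obs(); Rc=o["ee_rot"]; best=None
    for k in (0,180):
        a=np.radians(yaw+k); y=np.array([np.cos(a),np.sin(a),0]); z=np.array([0,0,-1.])
        T=np.column_stack([np.cross(y,z),y,z]); rv=R.from_matrix(Rc.T@T).as_rotvec(degrees=True)
        if best is None or np.linalg.norm(rv)<np.linalg.norm(best): best=rv
    s=Rc.T@(np.array(xyz)-o["tcp_pos"])
    print("shift",np.round(s/80,3),"turn",np.round(best/60,3),"j6",round(o["joint_positions"][5],1))
E
python3 - <<'E'
from h import *
for n,s,d in (("casting top",(253,176),(287,197)),("base",(180,202),(269,158)),("pistontop",(316,163),(282,243))):
    print(n,tri(ray("scene",s),ray("side",d)))
    print(onz(ray("scene",s),40),onz(ray("side",d),40))
E
```

```text
casting top (array([510.12410474,  14.56657407,  42.48242026]), [1.5628274382472813, 1.5628274382472758])
[509.23291894  15.52719556  40.        ] [509.32959904   8.86159976  40.        ]
base (array([ 579.58624881, -240.5308371 ,   10.01182371]), [0.13638542950796378, 0.13638542950793717])
[ 612.89564501 -236.16413582   40.        ] [ 575.62824152 -188.97456992   40.        ]
pistontop (array([509.49898242, 237.17421551,  77.12248384]), [1.2557007314779338, 1.2557007314779647])
[463.24323335 253.34055884  40.        ] [510.06362136 193.48652812  40.        ]
```

View pics/wrist0.png

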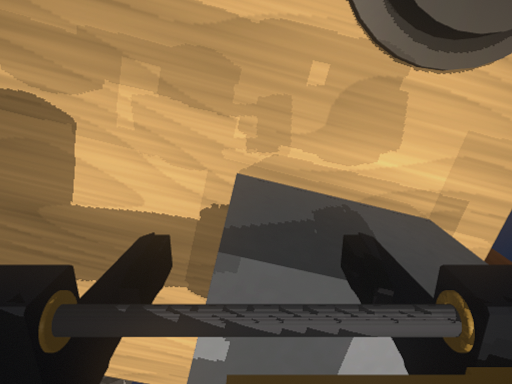

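The wrist view shows a grey box and the round turntable near the start, with no job parts in sight. I'll go over the free base.

```bash
for i in 1 2 3 4 5; do python3 -m pendant '[[0.945,-0.32,0,0,0,0,1],[0.945,-0.32,0,0,0,0,1]]' >/dev/null; done; python3 -m pendant '[[0.945,-0.32,0,0,0,0,1],[0.945,-0.32,0,0,0,0,1],[0.945,-0.32,0,0,0,0,1],[0.945,-0.32,0,0,0,0,1]]'
python3 - <<'E'
from h import *
o,im=shot("wrist","base1"); np.save("base1.npy",o,allow_pickle=True)
print(o["t"],o["tcp_pos"],o["joint_positions"])
E
```

```text
t: 1.55
tcp_pos: [530.0, -250.1, 238.3]
ee_rot: [[0.97, 0.243, -0.001], [0.243, -0.97, 0.0], [-0.001, -0.001, -1.0]]
wrist_force: [0.7, 0.3, 0.2]
grip_width: 0.999
finger_force: 0.0
1.55 [ 530.02801031 -250.14362428  238.25458178] [-3.67041076e+01  2.57720749e+01  7.46725282e+01 -1.40568340e-02
  7.96077648e+01  3.92144165e+01]
```

View pics/base1.png

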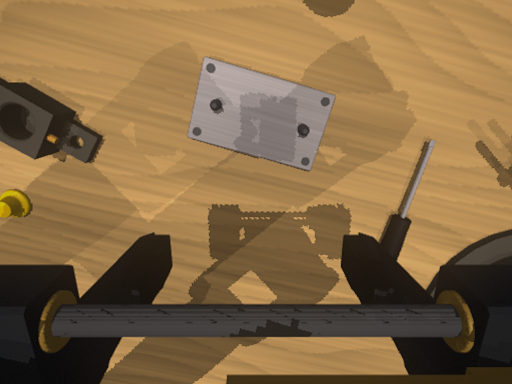

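The base picture has the pins at about (217,105) and (304,130). The casting is at left with the nipple toward us, and its ear hole is near (77,141). I'll take a second base view on the way to the casting.

```bash
python3 -m pendant '[[0,-1,0,0,0,0,1],[0,-1,0,0,0,0,1],[0,-1,0,0,0,0,1],[0,-1,0,0,0,0,1]]' >/dev/null
python3 - <<'E'
from h import *
o,im=shot("wrist","base2"); np.save("base2.npy",o,allow_pickle=True)
E
python3 -m pendant '[[0.1,-0.4,0,0,0,-0.14,1],[0.21,-0.82,0,0,0,-0.28,1],[0.21,-0.82,0,0,0,-0.42,1],[0.21,-0.82,0,0,0,-0.56,1],[0.21,-0.82,0,0,0,-0.635,1]]' >/dev/null
python3 -m pendant '[[0.3,-0.3,0,0,0,-0.14,1],[0.675,-0.53,0,0,0,-0.28,1],[0.675,-0.53,0,0,0,-0.42,1],[0.675,-0.53,0,0,0,-0.56,1],[0.675,-0.53,0,0,0,-0.635,1]]' >/dev/null
python3 -m pendant '[[0,0,0,0,0,0,1],[0,0,0,0,0,0,1]]'
python3 - <<'E'
from h import *
o,im=shot("wrist","cast1"); np.save("cast1.npy",o,allow_pickle=True)
P={}
for n in ("base1","base2"):
    o=np.load(n+".npy",allow_pickle=True).item(); im=cv2.imread(f"pics/{n}.png")
    im2=im[:200]; hsv=cv2.cvtColor(im2,cv2.COLOR_BGR2HSV)
    m=((hsv[...,1]<50)&(hsv[...,2]>60)).astype(np.uint8)*255
    m=cv2.morphologyEx(m,cv2.MORPH_CLOSE,np.ones((5,5)))
    m=cv2.morphologyEx(m,cv2.MORPH_OPEN,np.ones((5,5)))
    cs=cv2.findContours(m,cv2.RETR_EXTERNAL,2)[0]; c=max(cs,key=cv2.contourArea)
    r=cv2.minAreaRect(cv2.convexHull(c)); print(n,r)
    ins=np.zeros_like(m); cv2.fillConvexPoly(ins,cv2.convexHull(c),255); ins=cv2.erode(ins,np.ones((5,5)))
    d=((hsv[...,2]<75)&(ins>0)).astype(np.uint8)*255
    for q in cv2.findContours(d,cv2.RETR_EXTERNAL,2)[0]:
        a=cv2.contourArea(q)
        if a>8: (x,y),rad=cv2.minEnclosingCircle(q); print("  dark",round(x,1),round(y,1),a, np.round(onz(ray("wrist",(x,y),o),20),1))
    # four corners at z=20
    for p in cv2.boxPoints(r): print("  corner",np.round(p,1),np.round(onz(ray("wrist",p,o),20),1))
    print("  centre",np.round(onz(ray("wrist",r[0],o),20),1))
E
python3 - <<'E'
import cv2,numpy as np
a=cv2.imread("pics/base1.png")[40:190,170:350]; b=cv2.imread("pics/cast1.png")
a=cv2.resize(a,None,fx=2.2,fy=2.2,interpolation=cv2.INTER_CUBIC)
cc=cv2.resize(cv2.imread("pics/base2.png")[40:190,240:420],None,fx=2,fy=2,interpolation=cv2.INTER_CUBIC)
cv2.imwrite("pics/v3.png",np.vstack([np.hstack([a[:300,:396],cc[:300,:360]]),cv2.resize(b[:200],(756,295))]))
E
```

```text
t: 3.25
tcp_pos: [510.9, -37.3, 238.6]
ee_rot: [[-0.0, 1.0, -0.0], [1.0, 0.0, -0.0], [-0.0, -0.0, -1.0]]
wrist_force: [0.9, 1.1, 0.4]
grip_width: 1.003
finger_force: 0.0
base1 ((258.9972229003906, 113.947509765625), (136.6542510986328, 82.005859375), 15.422160148620605)
  dark 302.7 129.9 87.5 [ 574.3 -293.4   20. ]
  dark 215.8 105.2 82.5 [ 576.9 -191.5   20. ]
  corner [182.2 135.3] [ 534.8 -161.    20. ]
  corner [204.   56.3] [ 623.4 -169.1   20. ]
  corner [335.8  92.6] [ 622.2 -317.1   20. ]
  corner [314.  171.6] [ 530.3 -320.6   20. ]
  centre [ 579.4 -240.7   20. ]
base2 ((329.3578186035156, 114.80734252929688), (133.90411376953125, 83.5224609375), 16.699243545532227)
  dark 373.3 128.5 90.0 [ 575.6 -295.2   20. ]
  dark 287.5 105.9 94.0 [ 576.  -193.2   20. ]
  corner [253.2 135.6] [ 534.7 -163.8   20. ]
  corner [277.2  55.6] [ 623.6 -168.4   20. ]
  corner [405.5  94. ] [ 619.8 -316.6   20. ]
  corner [381.5 174. ] [ 527.1 -323.8   20. ]
  centre [ 578.1 -241.7   20. ]
```

View pics/v3.png

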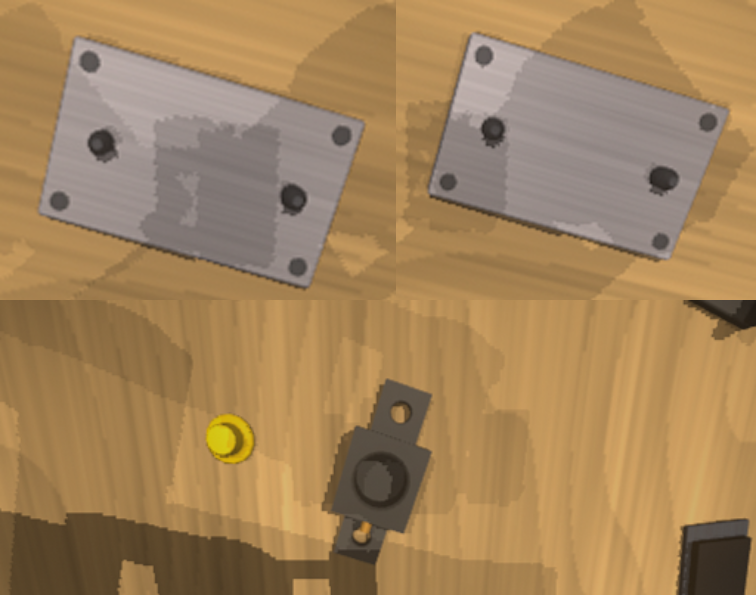

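The casting view has the bore rim centred near (258,122) and the far ear hole near (272,76), with the nipple toward the robot's right (−y). The base views show all four screw holes and both pins. Next I'll fix the blob centres and triangulate.

```bash
cat >> h.py <<'E'
def blob(im,px,w=9,name=None,dark=True):
    g=cv2.cvtColor(im,cv2.COLOR_BGR2GRAY); x,y=int(px[0]),int(px[1])
    k=cv2.resize(g[y-w:y+w+1,x-w:x+w+1],None,fx=8,fy=8,interpolation=cv2.INTER_CUBIC)
    t,m=cv2.threshold(k,0,255,(cv2.THRESH_BINARY_INV if dark else cv2.THRESH_BINARY)+cv2.THRESH_OTSU)
    c=max(cv2.findContours(m,cv2.RETR_EXTERNAL,1)[0],key=cv2.contourArea)
    M=cv2.moments(c); return np.array([x-w+(M["m10"]/M["m00"]+.5)/8-.5,y-w+(M["m01"]/M["m00"]+.5)/8-.5]),cv2.contourArea(c)/64
E
python3 - <<'E'
from h import *
A=[(89,61),(342,135),(298,267),(59,201)]; B=[(88,55),(312,122),(264,241),(52,181)]
o1=np.load("base1.npy",allow_pickle=True).item();o2=np.load("base2.npy",allow_pickle=True).item()
i1=cv2.imread("pics/base1.png");i2=cv2.imread("pics/base2.png")
Q=[]
for a,b in zip(A,B):
    p,s=blob(i1,np.array(a)/2.2+(170.,40)+.5,5); q,s2=blob(i2,np.array(b)/2+(240.,40)+.5,5)
    x,e=tri(ray("wrist",p,o1),ray("wrist",q,o2)); u,v=onz(ray("wrist",p,o1),20),onz(ray("wrist",q,o2),20)
    Q.append((u+v)/2); print(p.round(1),s,q.round(1),s2,"tri",x.round(1),"z20",u.round(1)[:2],v.round(1)[:2])
Q=np.array(Q); d=(Q[0]+Q[3]-Q[1]-Q[2]); e=Q[0]+Q[1]-Q[2]-Q[3]
print("base centre",Q.mean(0).round(1),"y yaw",np.degrees(np.arctan2(d[1],d[0])).round(2),"x yaw",np.degrees(np.arctan2(e[1],e[0])).round(2))
for a,b in (((97,140),(94,127)),((291,193),(263,178))):
    x,e=tri(ray("wrist",np.array(a)/2.2+(170.,40),o1),ray("wrist",np.array(b)/2+(240.,40),o2)); print("pin tip",x.round(1),np.round(e,1))
o=np.load("cast1.npy",allow_pickle=True).item()
bo=onz(ray("wrist",(258,122),o),45); ear=onz(ray("wrist",(271.6,75.9),o),14); dd=ear-bo
print("bore",bo,"ear",ear,"yaw",np.degrees(np.arctan2(dd[1],dd[0])),np.linalg.norm(dd[:2]))
move([bo[0],bo[1]-30,190],np.degrees(np.arctan2(dd[1],dd[0]))-90)
E
```

```text
[210.3  67.6] 67.78125 [283.5  67.4] 68.5390625 tri [ 613.8 -178.    21.4] z20 [ 613.9 -177.8] [ 613.8 -178.1]
[324.8 101.3] 61.3671875 [395.6 100.8] 63.1328125 tri [ 610.4 -308.    21.3] z20 [ 610.5 -308.2] [ 610.4 -308.6]
[304.9 161. ] 54.265625 [371.8 160.4] 52.9921875 tri [ 540.3 -306.1   21.4] z20 [ 540.1 -306.3] [ 540.  -306.7]
[196.5 131. ] 58.3984375 [265.6 130.6] 54.875 tri [ 543.7 -176.1   21.1] z20 [ 543.6 -176. ] [ 543.6 -176.2]
base centre [ 577.  -242.2   20. ] y yaw 88.49 x yaw -1.53
pin tip [ 578.9 -190.7   31.5] [0.2 0.2]
pin tip [ 575.7 -292.    23. ] [1.1 1.1]
bore [512.57183183   6.72438426  45.        ] ear [527.68959892  53.54133693  14.        ] yaw 72.10409671841522 49.1972960513438
shift [0.173 0.021 0.608] turn [-0.     0.     0.299] j6 -17.3
```

```bash
python3 -m pendant '[[0.17,0.02,0.6,0,0,0.14,1],[0.17,0.02,0.6,0,0,0.28,1],[0.17,0.02,0.6,0,0,0.3,1],[0.17,0.02,0.6,0,0,0.3,1]]'
python3 - <<'E'
from h import *
o,im=shot("wrist","cast2"); np.save("cast2.npy",o,allow_pickle=True)
cv2.imwrite("pics/cast2v.png",cv2.resize(im[:250,130:390],None,fx=2.3,fy=2.3,interpolation=cv2.INTER_CUBIC))
E
```

```text
t: 3.7
tcp_pos: [512.7, -23.2, 191.4]
ee_rot: [[0.304, 0.953, 0.001], [0.953, -0.304, -0.0], [-0.0, 0.001, -1.0]]
wrist_force: [0.4, -0.6, 0.4]
grip_width: 0.999
finger_force: 0.0
```

View pics/cast2v.png

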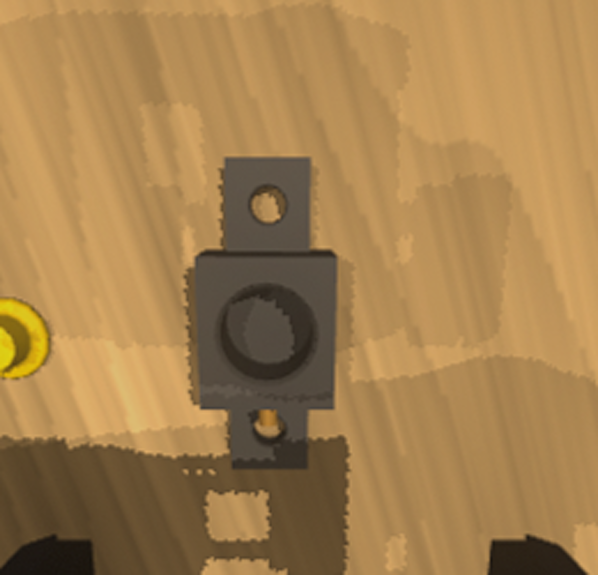

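The casting is now square in view: bore rim centre at (246.5,143.5) in full-image pixels and the far ear hole at (246.5,88.7). The block's left and right edges sit symmetrically about it.

```bash
python3 - <<'E'
from h import *
o=np.load("cast2.npy",allow_pickle=True).item();o1=np.load("cast1.npy",allow_pickle=True).item()
bo=onz(ray("wrist",(246.5,143.5),o),45); ear=onz(ray("wrist",(246.5,88.7),o),14); dd=ear-bo
y=np.degrees(np.arctan2(dd[1],dd[0]))
print("bore",bo,"ear",ear,"yaw",y,np.linalg.norm(dd[:2]))
print("tri",tri(ray("wrist",(246.5,143.5),o),ray("wrist",(258,122),o1)),tri(ray("wrist",(246.5,88.7),o),ray("wrist",(271.6,75.9),o1)))
s,_=tri(ray("scene",(253,176)),ray("side",(287,197)));print(s)
c=[onz(ray("wrist",np.array(p)/2.3+(130,0),o),45).round(1)[:2] for p in ((196,255),(336,253),(333,407),(200,408))];print(c,np.mean(c,0))
move([bo[0],bo[1],46],y-90)
E
```

```text
bore [513.25760873   7.36216502  45.        ] ear [527.59248829  53.55647052  14.        ] yaw 72.75999352335391 48.36737156459321
tri (array([512.79334883,   6.11996034,  38.04116901]), [0.18960384985692647, 0.18960384985699189]) (array([527.74497393,  53.46007488,  18.24517549]), [0.09221483088499073, 0.09221483088498782])
[510.12410474  14.56657407  42.48242026]
[array([495.7,  44. ]), array([548.1,  28. ]), array([529. , -31.6]), array([475.9, -15.1])] [512.175   6.325]
shift [ 0.366 -0.113  1.819] turn [ 0.002 -0.    -0.007] j6 2.0
```

```bash
python3 -m pendant '[[0.35,-0.12,0.7,0,0,0,1],[0.35,-0.12,1,0,0,0,1],[0.35,-0.12,1,0,0,0,1]]' >/dev/null
python3 -m pendant '[[0,0,0.6,0,0,0,1],[0,0,1,0,0,0,1],[0,0,1,0,0,0,1]]' >/dev/null
python3 -m pendant '[[0,0,0.27,0,0,0,1],[0,0,0.27,0,0,0,1],[0,0,0.27,0,0,0,1]]'
python3 -m pendant '[[0,0,0,0,0,0,-1],[0,0,0,0,0,0,-1],[0,0,0,0,0,0,-1],[0,0,0,0,0,0,-1],[0,0,0,0,0,0,-1]]' 55
python3 -m pendant '[[0,0,0,0,0,0,-1],[0,0,0,0,0,0,-1],[0,0,0,0,0,0,-1],[0,0,0,0,0,0,-1],[0,0,0,0,0,0,-1]]'
```

```text
t: 4.65
tcp_pos: [513.0, 6.3, 11.4]
ee_rot: [[0.305, 0.952, 0.003], [0.952, -0.305, -0.001], [0.0, 0.003, -1.0]]
wrist_force: [-0.6, 0.7, -0.5]
grip_width: 1.002
finger_force: 0.0
t: 5.15
tcp_pos: [511.9, 6.7, 9.4]
ee_rot: [[0.305, 0.952, 0.0], [0.952, -0.305, -0.0], [0.0, 0.0, -1.0]]
wrist_force: [-0.4, 0.0, 3.5]
grip_width: 0.63
finger_force: 55.0
t: 5.65
tcp_pos: [511.9, 6.8, 9.4]
ee_rot: [[0.305, 0.952, 0.0], [0.952, -0.305, -0.0], [0.0, 0.0, -1.0]]
wrist_force: [-1.3, -0.3, 5.8]
grip_width: 0.634
finger_force: 55.0
```

```bash
python3 -m pendant '[[0,0,-0.05,0,0,0,-1],[0,0,-0.2,0,0,0,-1],[0,0,-0.45,0,0,0,-1],[0,0,-0.8,0,0,0,-1],[0,0,-1,0,0,0,-1]]'
python3 -m pendant '[[0,0,-0.5,0,0,0,-1],[0,0,-0.5,0,0,0,-1],[0,0,-0.5,0,0,0,-1]]'
python3 - <<'E'
from h import *
o,im=shot("wrist","held1"); np.save("held1.npy",o,allow_pickle=True)
cv2.imwrite("pics/held1v.png",cv2.resize(im[:330,130:390],None,fx=1.8,fy=1.8,interpolation=cv2.INTER_CUBIC))
E
```

```text
t: 6.15
tcp_pos: [512.0, 6.8, 91.3]
ee_rot: [[0.305, 0.952, 0.001], [0.952, -0.305, -0.0], [0.0, 0.001, -1.0]]
wrist_force: [-0.1, 0.5, -5.5]
grip_width: 0.632
finger_force: 55.0
t: 6.45
tcp_pos: [511.4, 6.8, 129.0]
ee_rot: [[0.305, 0.952, 0.0], [0.952, -0.305, -0.0], [0.0, 0.0, -1.0]]
wrist_force: [0.4, -0.2, -6.1]
grip_width: 0.631
finger_force: 55.0
```

View pics/held1v.png

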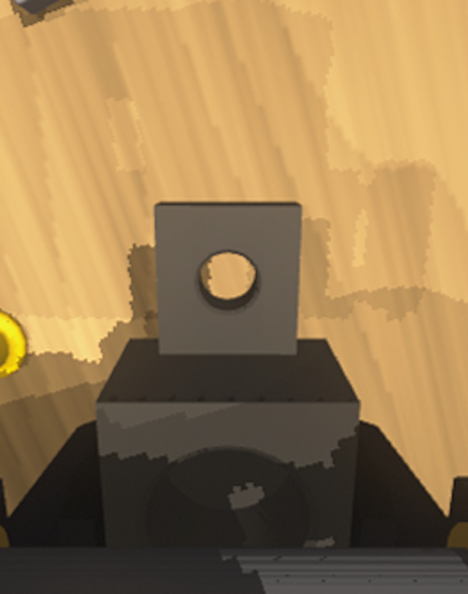

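Held squarely: ear-hole rim centre at about (257,155) full-image. I'll carry it to hover above the free base.

```bash
for i in 1 2; do python3 -m pendant '[[-0.3,0.19,0,0,0,0,-1],[-0.6,0.38,0,0,0,0,-1],[-0.9,0.58,0,0,0,0,-1]]' >/dev/null; done; python3 -m pendant '[[-0.3,0.19,0,0,0,-0.07,-1],[-0.6,0.38,0,0,0,-0.14,-1],[-0.9,0.57,0,0,0,-0.21,-1],[-0.91,0.57,0,0,0,-0.272,-1],[-0.91,0.57,0,0,0,-0.272,-1]]'
python3 -m pendant '[[0,0,0,0,0,0,-1],[0,0,0,0,0,0,-1]]'
python3 - <<'E'
from h import *
o,im=shot("wrist","hov1"); np.save("hov1.npy",o,allow_pickle=True)
cv2.imwrite("pics/hov1v.png",cv2.resize(im[:250,130:390],None,fx=2.3,fy=2.3,interpolation=cv2.INTER_CUBIC))
E
```

```text
t: 7.6
tcp_pos: [576.4, -242.0, 126.5]
ee_rot: [[0.026, 1.0, -0.004], [1.0, -0.026, 0.002], [0.002, -0.004, -1.0]]
wrist_force: [-0.5, 0.3, -5.5]
grip_width: 0.626
finger_force: 55.0
t: 7.8
tcp_pos: [577.1, -241.2, 128.4]
ee_rot: [[0.026, 1.0, -0.001], [1.0, -0.026, 0.001], [0.001, -0.001, -1.0]]
wrist_force: [-0.5, 0.4, -4.1]
grip_width: 0.629
finger_force: 55.0
```

View pics/hov1v.png

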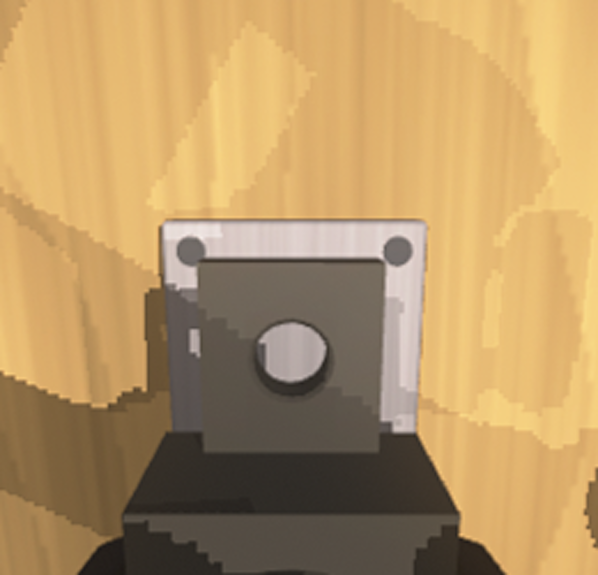

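The far screw holes are at (212.6,109.1) and (303.0,109.1), and the ear-hole rim is centred at (256.3,155.4), all full-image.

```bash
python3 - <<'E'
from h import *
o=np.load("hov1.npy",allow_pickle=True).item()
T=lambda p:(o["ee_rot"].T@(p-o["tcp_pos"])).round(2)
zc=o["tcp_pos"][2]-9.4
print("ear hole tool",T(onz(ray("wrist",(256.3,155.4),o),zc+14)))
h=[onz(ray("wrist",p,o),20.5) for p in ((212.6,109.1),(303.0,109.1))]
print([T(x) for x in h],[x.round(1) for x in h]); print("mid",T(sum(h)/2))
a=T(h[0]);b=T(h[1]); print("angle",np.degrees(np.arctan2(b[0]-a[0],b[1]-a[1])))
cs=[T(onz(ray("wrist",np.array(p)/2.3+(130,0),o),zc+14)) for p in ((198,259),(385,260),(379,452),(204,452))]; print("ear corners",cs)
E
```

```text
ear hole tool [49.75 -0.15 -4.56]
[array([ 62.94, -34.29, 108.  ]), array([ 62.89,  36.41, 107.91])] [array([ 544.3, -177.3,   20.5]), array([ 615. , -179.2,   20.5])]
mid [ 62.92   1.06 107.95]
angle -0.04052034650700184
ear corners [array([ 68.84, -17.8 ,  -4.52]), array([68.64, 17.91, -4.56]), array([29.82, 18.19, -4.6 ]), array([ 29.83, -18.1 ,  -4.55])]
```

```bash
python3 -m pendant '[[-0.02,0.012,0.2,0,0,0,-1],[-0.02,0.012,0.5,0,0,0,-1],[-0.02,0.012,0.83,0,0,0,-1],[-0.02,0.012,0.83,0,0,0,-1],[-0.02,0.012,0.83,0,0,0,-1]]'
python3 - <<'E'
from h import *
o,im=shot("wrist","hov2"); np.save("hov2.npy",o,allow_pickle=True)
cv2.imwrite("pics/hov2v.png",cv2.resize(im[60:230,160:350],None,fx=3.4,fy=3.4,interpolation=cv2.INTER_CUBIC))
E
```

```text
t: 8.35
tcp_pos: [578.5, -243.4, 63.3]
ee_rot: [[0.025, 1.0, 0.0], [1.0, -0.025, -0.0], [-0.0, 0.0, -1.0]]
wrist_force: [0.0, -0.4, -4.9]
grip_width: 0.631
finger_force: 55.0
```

View pics/hov2v.png

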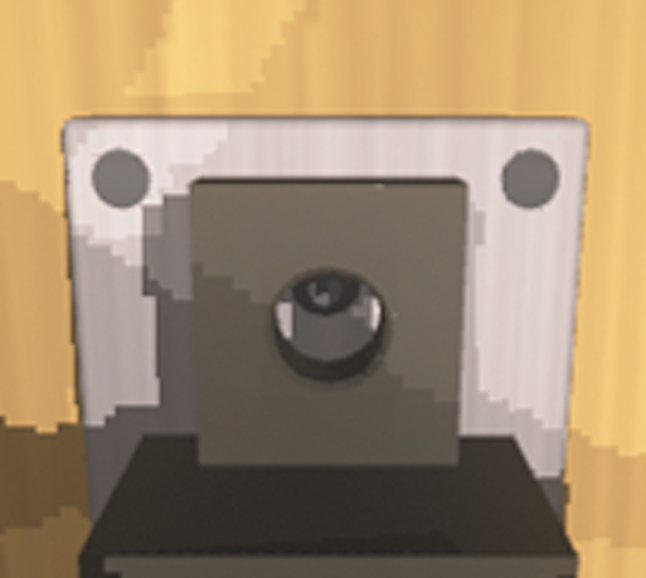

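Through the ear hole (rim centre about (256.9,155.7) full-image) the pin tip shows at about (254.9,145.6). The screw holes are at (195.6,112.6) and (315.9,112.6).

```bash
python3 - <<'E'
from h import *
o=np.load("hov2.npy",allow_pickle=True).item(); f=lambda p:np.array(p)/3.4+(160,60)
T=lambda p:(o["ee_rot"].T@(p-o["tcp_pos"])).round(2)
zc=o["tcp_pos"][2]-9.4; print(zc)
print("ear",T(onz(ray("wrist",f((329.5,325.5)),o),zc+14)))
h=[T(onz(ray("wrist",f(p),o),20.5)) for p in ((121,179),(530,179))]
print(h,(h[0]+h[1])/2-[65,0,0], "pin",T(onz(ray("wrist",f((324,290)),o),43)),T(onz(ray("scene",(0,0)),43)) is None)
E
```

```text
53.936430492151196
ear [49.6   0.13 -4.61]
[array([ 65.22, -35.62,  42.83]), array([65.17, 34.71, 42.83])] [ 0.195 -0.455 42.83 ] pin [49.99 -0.67 20.33] False
```

```bash
python3 -m pendant '[[0.005,-0.006,0,0,0,0,-1],[0.005,-0.006,0.1,0,0,0,-1],[0.005,-0.006,0.2,0,0,0,-1],[0.005,-0.006,0.25,0,0,0,-1],[0.005,-0.006,0.28,0,0,0,-1]]'
python3 -m pendant '[[0,0,0,0,0,0,-1],[0,0,0.03,0,0,0,-1],[0,0,0.06,0,0,0,-1],[0,0,0.06,0,0,0,-1]]'
```

```text
t: 8.9
tcp_pos: [577.5, -243.0, 39.5]
ee_rot: [[0.025, 1.0, -0.001], [1.0, -0.025, 0.001], [0.001, -0.001, -1.0]]
wrist_force: [0.8, -0.4, -5.0]
grip_width: 0.632
finger_force: 55.0
t: 9.3
tcp_pos: [577.6, -243.0, 35.2]
ee_rot: [[0.025, 1.0, -0.0], [1.0, -0.025, 0.0], [0.0, -0.0, -1.0]]
wrist_force: [0.4, 0.4, -5.8]
grip_width: 0.632
finger_force: 55.0
```

```bash
python3 -m pendant '[[0,0,0.03,0,0,0,-1],[0,0,0.05,0,0,0,-1],[0,0,0.065,0,0,0,-1],[0,0,0.075,0,0,0,-1],[0,0,0.075,0,0,0,-1]]'
python3 -m pendant '[[0,0,0.005,0,0,0,-1],[0,0,0.01,0,0,0,-1],[0,0,0.01,0,0,0,-1]]'
```

```text
t: 9.8
tcp_pos: [577.8, -243.1, 29.5]
ee_rot: [[0.025, 1.0, 0.0], [1.0, -0.025, -0.0], [-0.0, 0.0, -1.0]]
wrist_force: [-0.3, -0.5, -6.1]
grip_width: 0.632
finger_force: 55.0
t: 10.1
tcp_pos: [577.8, -243.2, 29.4]
ee_rot: [[0.025, 1.0, 0.0], [1.0, -0.025, -0.0], [-0.0, 0.0, -1.0]]
wrist_force: [-4.3, 2.8, 4.3]
grip_width: 0.629
finger_force: 55.0
```

The casting is home: underside at z = 20.0, and the wrist load has reversed. I'll release, rise, take a record picture, then go to the piston.

```bash
python3 -m pendant '[[0,0,-0.01,0,0,0,1],[0,0,-0.01,0,0,0,1],[0,0,-0.01,0,0,0,1],[0,0,-0.01,0,0,0,1],[0,0,-0.01,0,0,0,1]]'
python3 -m pendant '[[0,0,-0.3,0,0,0,1],[0,0,-0.8,0,0,0,1],[0,0,-1,0,0,0,1]]' >/dev/null
python3 -m pendant '[[-0.3,0,-0.5,0,0,0,1],[-0.5,0,-1,0,0,0,1],[-0.5,0,-1,0,0,0,1],[-0.5,0,-1,0,0,0,1]]'
python3 - <<'E'
from h import *
o,im=shot("wrist","seat1"); np.save("seat1.npy",o,allow_pickle=True)
E
for i in 1 2 3 4; do python3 -m pendant '[[0.5,-0.09,0,0,0,0,1],[1,-0.18,0,0,0,0,1]]' >/dev/null; done
python3 -m pendant '[[0.5,-0.09,-0.3,0,0,0,1],[1,-0.18,-0.4,0,0,0,1],[1,-0.18,-0.4,0,0,0,1],[1,-0.18,-0.4,0,0,0,1]]'
python3 - <<'E'
from h import *
o,im=shot("wrist","pist1"); np.save("pist1.npy",o,allow_pickle=True)
hsv=cv2.cvtColor(im,cv2.COLOR_BGR2HSV)
c=calibration("wrist"); T=np.eye(4);T[:3,:3]=o["ee_rot"];T[:3,3]=o["tcp_pos"];M=np.linalg.inv(T@np.array(c["tool_from_camera"]))
p=M[:3,:3]@[509.5,237.2,80]+M[:3,3]; f=192/np.tan(np.radians(c["vertical_fov"]/2)); u=(p[0]/p[2]*f+c["cx"],p[1]/p[2]*f+c["cy"]); print("expected px",u)
x,y=map(int,u)
print(hsv[y-40:y+41:8,x-40:x+41:8].tolist())
E
```

```text
t: 10.6
tcp_pos: [577.8, -243.2, 29.5]
ee_rot: [[0.025, 1.0, 0.0], [1.0, -0.025, -0.0], [-0.0, 0.0, -1.0]]
wrist_force: [-0.4, 0.2, -0.3]
grip_width: 0.995
finger_force: 0.0
t: 11.3
tcp_pos: [576.7, -283.3, 189.6]
ee_rot: [[0.026, 1.0, 0.001], [1.0, -0.026, -0.0], [-0.0, 0.001, -1.0]]
wrist_force: [-1.2, -0.6, 0.0]
grip_width: 0.998
finger_force: 0.0
t: 12.55
tcp_pos: [514.2, 119.3, 220.3]
ee_rot: [[0.023, 1.0, -0.002], [1.0, -0.023, -0.0], [-0.0, -0.002, -1.0]]
wrist_force: [-0.1, -1.0, -0.2]
grip_width: 1.0
finger_force: 0.0
expected px (np.float64(247.7955947546992), np.float64(38.02872742879879))
[]
```

```bash
python3 -m pendant '[[0.3,0,0,0,0,0,1],[0.7,0,0,0,0,0,1],[0.7,0,0,0,0,0,1],[0.7,0,0,0,0,0,1]]'
cat > pm.py <<'E'
from h import *
def proj(p,o):
    c=calibration("wrist"); T=np.eye(4);T[:3,:3]=o["ee_rot"];T[:3,3]=o["tcp_pos"];M=np.linalg.inv(T@np.array(c["tool_from_camera"]))
    p=M[:3,:3]@np.array(p)+M[:3,3]; f=192/np.tan(np.radians(c["vertical_fov"]/2)); return np.array((p[0]/p[2]*f+c["cx"],p[1]/p[2]*f+c["cy"]))
E
python3 - <<'E'
from pm import *
o,im=shot("wrist","pist2"); np.save("pist2.npy",o,allow_pickle=True)
u=proj([509.5,237.2,80],o); print(u); x,y=map(int,u)
hsv=cv2.cvtColor(im,cv2.COLOR_BGR2HSV)
for r in range(y-32,y+41,6): print(" ".join("%d/%d/%d"%tuple(hsv[r,k]) for k in range(x-42,x+43,7)))
E
```

```text
t: 13.0
tcp_pos: [516.3, 173.7, 220.6]
ee_rot: [[0.026, 1.0, -0.002], [1.0, -0.026, -0.001], [-0.001, -0.002, -1.0]]
wrist_force: [0.3, -0.1, -0.4]
grip_width: 0.999
finger_force: 0.0
[247.08428599 106.00995034]
6/24/158 8/24/160 6/22/175 6/23/180 5/24/178 4/22/176 4/22/160 6/23/165 6/23/169 4/22/161 4/22/166 6/23/166 17/129/176
6/24/157 6/23/163 5/24/181 6/21/179 4/23/179 6/24/160 4/22/160 4/22/162 6/23/167 9/22/161 6/21/167 6/23/168 17/130/179
6/24/158 4/24/160 8/24/162 7/24/177 8/22/175 7/36/120 9/107/69 5/27/123 9/22/163 8/24/159 6/22/164 2/21/167 17/133/163
8/26/159 6/24/159 5/21/160 9/22/159 10/96/69 9/114/78 11/79/55 9/111/76 9/54/99 6/24/157 6/23/163 4/22/164 16/104/144
6/24/158 6/24/159 6/26/156 9/27/94 10/119/75 9/71/50 10/75/51 10/72/53 9/116/77 7/21/158 5/21/161 9/25/162 11/40/129
13/46/117 8/24/157 8/32/89 8/27/103 10/117/70 10/75/51 10/75/51 10/75/51 9/121/76 8/23/135 6/24/161 6/22/163 3/20/154
17/123/102 6/25/153 6/27/93 6/26/100 11/124/74 12/78/49 10/77/50 9/80/51 9/119/75 5/24/137 6/23/158 8/24/160 8/26/160
17/132/172 8/25/153 11/30/92 6/27/94 11/129/67 11/92/58 10/77/50 10/103/62 10/114/67 5/24/137 6/23/153 6/23/158 6/24/159
17/132/186 10/25/156 8/24/158 8/30/95 7/24/95 10/111/62 10/122/73 9/90/65 7/25/133 7/24/137 4/23/156 8/25/161 8/24/160
17/131/192 8/24/157 6/24/157 6/24/158 6/24/158 6/25/156 8/26/158 9/23/153 5/25/133 4/22/161 6/24/157 8/25/164 6/22/160
17/132/190 5/24/140 8/25/156 6/23/152 6/23/157 6/22/159 9/26/157 2/20/163 6/26/158 9/23/158 6/25/155 8/24/161 8/26/160
17/132/191 15/90/108 8/26/156 8/25/151 9/23/154 6/24/158 6/24/157 11/40/51 8/24/157 8/24/160 4/23/153 6/22/159 6/26/159
17/131/192 17/129/107 8/27/152 6/25/153 9/23/152 4/23/156 8/33/93 8/13/79 5/23/135 8/24/162 8/26/155 4/22/159 8/26/160
```

```bash
cat >> pm.py <<'E'
def piston(im,o,g):
    u=proj(g,o); hsv=cv2.cvtColor(im,cv2.COLOR_BGR2HSV); H,S,V=cv2.split(hsv)
    win=np.zeros_like(V); cv2.circle(win,tuple(int(k) for k in u),40,255,-1)
    out=[]
    for m in ((S>50)&(V<90)&(H<14)&(win>0),(S>50)&(V<60)&(H<16)&(win>0)):
        m=cv2.morphologyEx(m.astype(np.uint8)*255,cv2.MORPH_OPEN,np.ones((3,3)))
        c=max(cv2.findContours(m,cv2.RETR_EXTERNAL,1)[0],key=cv2.contourArea); out.append((np.array(cv2.fitEllipse(c)[0]),cv2.fitEllipse(c)[1:],cv2.contourArea(c)))
    return out
E
python3 - <<'E'
from pm import *
R_=[]
for n in ("pist1","pist2"):
    o=np.load(n+".npy",allow_pickle=True).item(); im=cv2.imread(f"pics/{n}.png")
    a=piston(im,o,[509.5,237.2,80]); print(n,a)
    for q in a: print("   z80",onz(ray("wrist",q[0],o),80).round(1))
    R_.append(ray("wrist",a[1][0],o))
print(tri(*R_))
hsv=cv2.cvtColor(im,cv2.COLOR_BGR2HSV)[:210]
m=((hsv[...,1]<60)&(hsv[...,2]>60)).astype(np.uint8)*255
m=cv2.morphologyEx(m,cv2.MORPH_OPEN,np.ones((5,5)))
for c in cv2.findContours(m,cv2.RETR_EXTERNAL,1)[0]:
    if cv2.contourArea(c)>1000:
        r=cv2.minAreaRect(cv2.convexHull(c)); print(r,[onz(ray("wrist",p,o),20).round(0)[:2] for p in cv2.boxPoints(r)])
E
```

```text
pist1 [(array([247.63896179,  37.97211456]), ((38.750221252441406, 47.32386016845703), 174.25164794921875), 1432.5), (array([247.50544739,  36.34114456]), ((26.870859146118164, 29.534128189086914), 179.48492431640625), 622.0)]
   z80 [509.4 237.2  80. ]
   z80 [509.3 238.5  80. ]
pist2 [(array([246.7010498, 104.5806427]), ((36.847312927246094, 37.66082763671875), 173.25611877441406), 1087.5), (array([246.73464966, 104.88430023]), ((24.927650451660156, 26.012088775634766), 176.28013610839844), 507.5)]
   z80 [509.2 238.4  80. ]
   z80 [509.2 238.2  80. ]
(array([509.31058559, 238.24985952,  81.61645134]), [0.03239734056163917, 0.03239734056152698])
((245.56268310546875, 91.80646514892578), (148.9395294189453, 90.46276092529297), 80.18070220947266) [array([452., 312.]), array([540., 323.]), array([568., 177.]), array([467., 161.])]
```

```bash
python3 - <<'E'
from h import *
for n,px in (("blue",(315,202)),("or1",(316,160)),("or2",(288,164))): print(n,onz(ray("scene",px),0).round(0))
move([509.3,238.3,130],-1.5)
E
```

```text
blue [627. 213.   0.]
or1 [393. 275.   0.]
or2 [404. 163.   0.]
shift [ 0.81  -0.108  1.134] turn [-0.001  0.001 -0.   ] j6 7.8
```

```bash
python3 -m pendant '[[0.5,-0.06,0.4,0,0,0,1],[0.81,-0.108,0.9,0,0,0,1],[0.81,-0.108,0.9,0,0,0,1],[0.81,-0.108,0.9,0,0,0,1]]'
python3 -m pendant '[[0,0,0.4,0,0,0,1],[0,0,0.8,0,0,0,1],[0,0,1,0,0,0,1],[0,0,1.135,0,0,0,1]]' || true
python3 -m pendant '[[0,0,0,0,0,0,1],[0,0,0,0,0,0,1]]'
```

```text
t: 13.45
tcp_pos: [509.6, 238.5, 149.4]
ee_rot: [[0.026, 1.0, -0.001], [1.0, -0.026, -0.001], [-0.001, -0.001, -1.0]]
wrist_force: [-0.4, -0.1, 0.6]
grip_width: 1.001
finger_force: 0.0
t: 13.65
tcp_pos: [510.4, 238.6, 151.0]
ee_rot: [[0.027, 1.0, 0.003], [1.0, -0.027, 0.0], [0.001, 0.003, -1.0]]
wrist_force: [-0.6, -0.9, -0.0]
grip_width: 0.999
finger_force: 0.0out of range; nothing moved
```

```bash
python3 -m pendant '[[0,0,0.4,0,0,0,1],[0,0,0.8,0,0,0,1],[0,0,0.9,0,0,0,1],[0,0,0.9,0,0,0,1]]'
python3 -m pendant '[[0,0,0.15,0,0,0,1],[0,0,0.265,0,0,0,1],[0,0,0.265,0,0,0,1]]'
python3 -m pendant '[[0,0,0.0,0,0,0,-1],[0,0,0.0,0,0,0,-1],[0,0,0.0,0,0,0,-1],[0,0,0.0,0,0,0,-1],[0,0,0.0,0,0,0,-1]]' 30
python3 -m pendant '[[0,0,0.0,0,0,0,-1],[0,0,0.0,0,0,0,-1],[0,0,0.0,0,0,0,-1],[0,0,0.0,0,0,0,-1]]'
```

```text
t: 14.05
tcp_pos: [509.5, 239.1, 77.7]
ee_rot: [[0.026, 1.0, -0.001], [1.0, -0.026, -0.0], [-0.0, -0.001, -1.0]]
wrist_force: [0.5, -0.1, 0.3]
grip_width: 0.997
finger_force: 0.0
t: 14.35
tcp_pos: [509.0, 239.4, 55.6]
ee_rot: [[0.025, 1.0, -0.001], [1.0, -0.025, -0.0], [-0.0, -0.001, -1.0]]
wrist_force: [0.6, 0.6, 0.8]
grip_width: 0.997
finger_force: 0.0
t: 14.85
tcp_pos: [509.4, 239.6, 56.5]
ee_rot: [[0.025, 1.0, 0.0], [1.0, -0.025, 0.0], [0.0, 0.0, -1.0]]
wrist_force: [-0.2, 1.0, 0.3]
grip_width: 0.566
finger_force: 0.0
t: 15.25
tcp_pos: [509.4, 239.5, 56.3]
ee_rot: [[0.025, 1.0, 0.0], [1.0, -0.025, -0.0], [-0.0, 0.0, -1.0]]
wrist_force: [-0.4, -0.3, 0.7]
grip_width: 0.377
finger_force: 30.0
```

```bash
python3 -m pendant '[[0,0,-0.05,0,0,0,-1],[0,0,-0.2,0,0,0,-1],[0,0,-0.45,0,0,0,-1],[0,0,-0.8,0,0,0,-1],[0,0,-1,0,0,0,-1]]'
for i in 1 2 3 4 5; do python3 -m pendant '[[-0.33,0.056,0,0,0,0,-1],[-0.67,0.112,0,0,0,0,-1],[-1,0.168,0,0,0,0,-1]]' >/dev/null; done
python3 -m pendant '[[-0.3,0.056,0,0,0,0,-1],[-0.6,0.112,0,0,0,0,-1],[-0.9,0.15,0,0,0,0,-1],[-1,0.168,0,0,0,0,-1],[-1,0.168,0,0,0,0,-1]]' >/dev/null
python3 -m pendant '[[0,0,0,0,0,0,-1],[0,0,0,0,0,0,-1]]'
python3 - <<'E'
from pm import *
o,im=shot("wrist","ph"); np.save("ph.npy",o,allow_pickle=True)
so,si=shot("scene","ph_scene")
os_=np.load("seat1.npy",allow_pickle=True).item(); s=cv2.imread("pics/seat1.png")
a=cv2.resize(im[60:330,160:360],(400,540),interpolation=cv2.INTER_CUBIC)
b=cv2.resize(s[60:195,160:360],(400,270),interpolation=cv2.INTER_CUBIC)
c=cv2.resize(si[140:275,110:310],(400,270),interpolation=cv2.INTER_CUBIC)
cv2.imwrite("pics/v10.png",np.hstack([a,np.vstack([b,c])]))
print(proj([577.8,-243.5,65],os_),proj([577.8,-243.5,65],o))
E
```

```text
t: 15.75
tcp_pos: [510.0, 239.7, 139.3]
ee_rot: [[0.025, 1.0, 0.003], [1.0, -0.025, 0.001], [0.001, 0.003, -1.0]]
wrist_force: [0.4, 0.2, -0.8]
grip_width: 0.38
finger_force: 30.0
t: 17.95
tcp_pos: [577.9, -241.1, 136.6]
ee_rot: [[0.024, 1.0, -0.0], [1.0, -0.024, 0.0], [0.0, -0.0, -1.0]]
wrist_force: [0.3, 0.7, -0.6]
grip_width: 0.375
finger_force: 30.0
[256.39034527 135.57777272] [256.48602822 203.6693725 ]
```

View pics/v10.png

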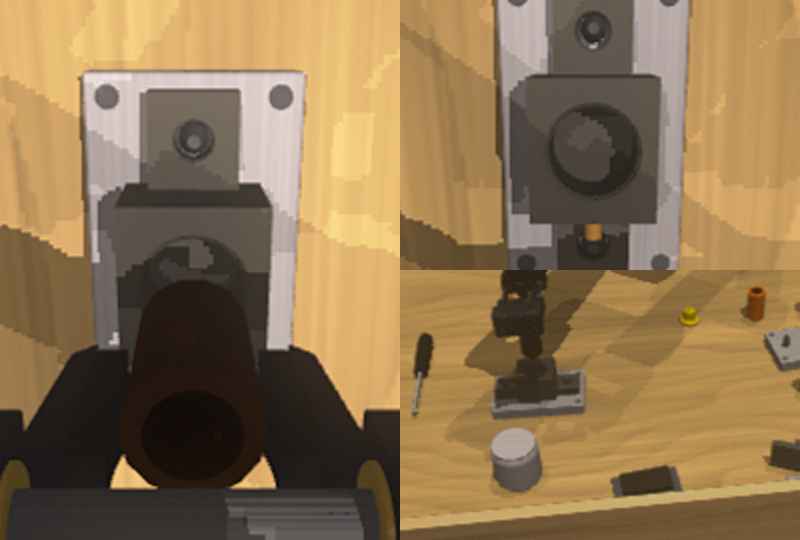

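The casting sits level on both pins (pin tips visible through both ear holes). The piston is upright in the hand, with its mark centre at about (256.5,278.5) and the top of its bottom edge at about (255,200). The far bore rim is at row 178, full-image.

```bash
python3 - <<'E'
from pm import *
o=np.load("ph.npy",allow_pickle=True).item(); T=lambda p:(o["ee_rot"].T@(p-o["tcp_pos"])).round(2); z=o["tcp_pos"][2]
print("mark",T(onz(ray("wrist",(256.5,278.5),o),z+23.7)))
print("bottom front edge (17 exp)",T(onz(ray("wrist",(255.5,200.5),o),z-36.3+1.5)))
print("bore far rim",T(onz(ray("wrist",(256,178),o),65)))
s=np.load("seat1.npy",allow_pickle=True).item(); print("bore by seat1",onz(ray("wrist",(257.5,136),s),65))
g=[T(onz(ray("wrist",(160+a/2,60+97/2),o),20)) for a in (106,281)]; print("base centre",(g[0]+g[1])/2-[65,0,0])
c=np.array([577.8,-243.5,65]); print("bore in tool by kin",T(c), "cmd")
E
```

```text
mark [ -2.69  -0.09 -23.7 ]
bottom front edge (17 exp) [13.49 -0.65 34.8 ]
bore far rim [17.29 -0.36 71.58]
bore by seat1 [ 578.73887598 -243.88481665   65.        ]
base centre [ -2.185   0.26  116.59 ]
bore in tool by kin [-2.370e+00 -2.000e-02  7.158e+01] cmd
```

```bash
python3 -m pendant '[[-0.003,0.002,0.15,0,0,0,-1],[-0.003,0.002,0.3,0,0,0,-1],[-0.003,0.002,0.4,0,0,0,-1],[-0.003,0.002,0.4,0,0,0,-1]]'
python3 -m pendant '[[0,0,0.03,0,0,0,-1],[0,0,0.06,0,0,0,-1],[0,0,0.09,0,0,0,-1],[0,0,0.12,0,0,0,-1],[0,0,0.12,0,0,0,-1]]'
```

```text
t: 18.45
tcp_pos: [577.3, -242.1, 102.4]
ee_rot: [[0.025, 1.0, -0.003], [1.0, -0.025, 0.002], [0.002, -0.003, -1.0]]
wrist_force: [-0.4, 0.1, 0.1]
grip_width: 0.38
finger_force: 30.0
t: 18.95
tcp_pos: [577.8, -242.5, 94.4]
ee_rot: [[0.025, 1.0, -0.0], [1.0, -0.025, 0.0], [0.0, -0.0, -1.0]]
wrist_force: [-0.4, -0.4, -0.5]
grip_width: 0.378
finger_force: 30.0
```

```bash
python3 -m pendant '[[0,0,0.05,0,0,0,-1],[0,0,0.1,0,0,0,-1],[0,0,0.15,0,0,0,-1],[0,0,0.2,0,0,0,-1],[0,0,0.2,0,0,0,-1]]'
python3 -m pendant '[[0,0,0.04,0,0,0,-1],[0,0,0.08,0,0,0,-1],[0,0,0.11,0,0,0,-1],[0,0,0.13,0,0,0,-1],[0,0,0.13,0,0,0,-1]]'
```

```text
t: 19.45
tcp_pos: [577.7, -242.4, 77.9]
ee_rot: [[0.025, 1.0, -0.001], [1.0, -0.025, 0.001], [0.001, -0.001, -1.0]]
wrist_force: [-0.0, 0.2, -0.9]
grip_width: 0.373
finger_force: 30.0
t: 19.95
tcp_pos: [577.9, -242.5, 68.1]
ee_rot: [[0.025, 1.0, -0.0], [1.0, -0.025, 0.0], [0.0, -0.0, -1.0]]
wrist_force: [-1.1, 0.4, -0.9]
grip_width: 0.376
finger_force: 30.0
```

```bash
python3 -m pendant '[[0,0,0.01,0,0,0,-1],[0,0,0.015,0,0,0,-1],[0,0,0.02,0,0,0,-1],[0,0,0.02,0,0,0,-1]]'
python3 -m pendant '[[0,0,0.004,0,0,0,-1],[0,0,0.008,0,0,0,-1],[0,0,0.008,0,0,0,-1]]'
```

```text
t: 20.35
tcp_pos: [577.9, -242.6, 66.7]
ee_rot: [[0.025, 1.0, -0.0], [1.0, -0.025, 0.0], [0.0, -0.0, -1.0]]
wrist_force: [-0.5, 0.7, -1.4]
grip_width: 0.377
finger_force: 30.0
t: 20.65
tcp_pos: [578.0, -242.6, 66.3]
ee_rot: [[0.025, 1.0, 0.0], [1.0, -0.025, -0.0], [-0.0, 0.0, -1.0]]
wrist_force: [-1.3, 0.3, 1.6]
grip_width: 0.379
finger_force: 30.0
```

```bash
python3 -m pendant '[[0,0,0.005,0,0,0,-1],[0,0,0.005,0,0,0,-1]]'
python3 -m pendant '[[0,0,0,0,0,0,1],[0,0,0,0,0,0,1],[0,0,0,0,0,0,1],[0,0,0,0,0,0,1],[0,0,0,0,0,0,1]]'
python3 -m pendant '[[0,0,-0.3,0,0,0,1],[0,0,-0.8,0,0,0,1],[0,0,-1,0,0,0,1]]' >/dev/null
python3 -m pendant '[[-0.3,0,-0.5,0,0,0,1],[-0.5,0,-1,0,0,0,1],[-0.5,0,-1,0,0,0,1],[-0.5,0,-1,0,0,0,1]]'
python3 - <<'E'
from pm import *
o,im=shot("wrist","fin"); g=[577.8,-243.5,90]; a=piston(im,o,g); print(a)
for q in a: print(onz(ray("wrist",q[0],o),90))
so,s=shot("scene"); sd,d=shot("side")
print("expected px",proj(g,o))
c=calibration("wrist")
# apparent size of the top disc -> height
f=192/np.tan(np.radians(c["vertical_fov"]/2)); p0,_=ray("wrist",a[1][0],o)
print("mark px",a[1][1][0],"pick view mark: 25.5 px")
o2=np.load("pist2.npy",allow_pickle=True).item(); b=piston(cv2.imread("pics/pist2.png"),o2,[509.3,238.3,80])
dist=lambda o,p:np.linalg.norm(ray("wrist",(0,0),o)[0]-np.array(p))
for e,oo,p in ((a,o,[577.8,-243.5,90]),(b,o2,[509.3,238.3,80])): print("mark diam mm",np.mean(e[1][1][0])*dist(oo,p)/f)
E
```

```text
t: 20.85
tcp_pos: [578.1, -242.7, 66.3]
ee_rot: [[0.025, 1.0, 0.0], [1.0, -0.025, -0.0], [-0.0, 0.0, -1.0]]
wrist_force: [-1.8, 1.3, 5.2]
grip_width: 0.377
finger_force: 30.0
t: 21.35
tcp_pos: [577.9, -242.6, 65.6]
ee_rot: [[0.025, 1.0, -0.0], [1.0, -0.025, 0.0], [0.0, -0.0, -1.0]]
wrist_force: [-0.3, 0.1, 0.1]
grip_width: 0.805
finger_force: 0.0
t: 22.05
tcp_pos: [576.9, -282.7, 225.7]
ee_rot: [[0.026, 1.0, 0.001], [1.0, -0.026, -0.0], [-0.0, 0.001, -1.0]]
wrist_force: [0.4, 0.8, -1.4]
grip_width: 0.995
finger_force: 0.0
[(array([256.38830566, 132.95271301]), ((36.9166374206543, 41.22233200073242), 4.820181369781494), 1187.5), (array([256.05517578, 135.49035645]), ((26.024494171142578, 26.60308074951172), 178.7753143310547), 541.5)]
[ 577.99573639 -242.21573491   90.        ]
[ 577.64054474 -244.45018654   90.        ]
expected px [256.2079842  134.41381836]
mark px (26.024494171142578, 26.60308074951172) pick view mark: 25.5 px
mark diam mm 23.736013645127738
mark diam mm 23.172894405962335
```

```bash
python3 -m pendant '[[0,0,0,0,0,0,1],[0,0,0,0,0,0,1],[0,0,0,0,0,0,1],[0,0,0,0,0,0,1],[0,0,0,0,0,0,1]]'; python3 -c "from rig import *; print(finish_job())"
```

```text
t: 22.7
tcp_pos: [576.9, -282.5, 225.6]
ee_rot: [[0.025, 1.0, -0.0], [1.0, -0.025, 0.0], [0.0, -0.0, -1.0]]
wrist_force: [-0.2, -0.0, 0.2]
grip_width: 1.0
finger_force: 0.0
the job is handed in; nothing more can be done
None
```

Job handed in at 22.7 s: by the arm's height and contact-force readings, the casting is fully home on both pins of the free base and the piston stands upright at the bottom of its bore; no verdict came back.

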